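Tip up a stage insert plate and lay it on the inspection pad

ROBOT

A 7-joint arm with a two-finger parallel gripper is mounted at the origin on the work surface. World frame = base frame: x ahead of the robot, y to its left, z up, the work surface at z = 0. Lengths are in m, angles in rad, forces in N, time in s.
With the tool pointing down it reaches from about 0.425 to 0.825 m from the base axis. Payload 3.6 kg.
Tool frame: the origin (TCP) lies midway between the tips of the shut fingers; the grasp point (between the pads) lies 19 mm behind it (manip.tcp_to_grasp is the distance from the TCP to the grasp point, in m); z points along the fingers, y is the line along which they close (so a half turn about z gives the same grasp; the last joint's range is limited). The gripper opens to 85 mm and grips with 20 to 120 N. Pads are 22 mm wide; open, the fingers measure 114 mm over their backs; the gripper's body (76 mm by 85 mm) begins 54 mm behind the grasp point. The pads swing forward as they close: fully open they stand 13 mm farther back than shut.
Start: joints at [1.232, 0.615, -0.013, 1.423, 0.008, 1.103, -0.04], TCP at [0.2, -0.618, 0.231] pointing down, gripper open.
Joint ranges: [-3.12, 3.12], [-0.3, 2.06], [-1.34, 1.32], [0.26, 2.42], [-1.36, 4.5], [0.01, 1.98], [-2.84, 2.84]. Speed limits (rad/s): [2.79, 2.79, 3.14, 3.14, 3.14, 3.14, 3.14].

INTERFACE

Orientations are given as a unit quaternion [w, x, y, z].
In Python, from cell import manip gives the robot as it stands.
- The arm moves only by the tool drive_tool, never from a script. Its argument "plan" is a list of rows, each a list of 3 entries, a list of its own where there are three numbers: the shift along the tool's x, y, z in cm, then the turn, a rotation vector about the tool's x, y, z in degrees, then the opening, from 0 (shut) to 1 (fully open). A call has 1 to 20 rows; each row is the pose to reach, as a shift and turn from the pose commanded when the call began, along the tool's axes at that moment; what a row does not reach only later rows make up. A row lasts 1/10 s, in which the tool goes at most 50 mm and 8.59 degrees, less where a joint would pass 70% of its speed; a pose out of reach is approached as far as the arm can. A call with a gripper value outside its range is refused whole. The fingers move at their own pace and stop on an object; the grip force is fixed at half the most. Time passes only in rows, so rows that repeat a pose let the fingers close. It gives the time, the measured TCP pose, the force, the opening and the grip force at its end, in the units of the state.
- manip.sense(): the state, without advancing time (a new reading comes with each control period).
- manip.snapshot(name): name is "scene" or "top" or "wrist"; returns the picture (480x640x3 uint8, blue, green, red); there is no depth.
- manip.camera_info(name): a dict with "fx", "fy", "cx", "cy" (pixels), "rvec" (rotation vector, rad) and "tvec" (3), from world to camera coordinates, as OpenCV has them. Camera axes: x right, y down, z forward; pixel columns grow to the right and rows downward; lengths in m; the calibration is good to about 2 mm. A picture is of the moment at which its call begins: read the wrist's pose just before it. camera_info takes no time and is no camera call; for the wrist camera it gives the pose at the moment of the call.
- manip.sign_off(): hands the job in; it is judged then, once.
The state is a dict: "t": time; "q": joint angles; "qd": joint speeds; "joint_torque": joint torques, N m; "ee_pos": TCP position; "tool_rot": TCP orientation; "force": force on the tool from outside, world axes, zero at the start; "moment": the same for the moment, N m; "finger_gap": opening from 0.0 (shut) to 1.0 (fully open); "grasp_force": force on a finger pad.
Only numpy, scipy, OpenCV 4.12 (cv2) and the standard library are available. Lean on these libraries where they do the work, as an engineer would, in place of code of your own. Each camera call takes 0.05 s, during which the arm holds its last target. There are 200 camera calls.

TASK

Two aluminium stage insert plates lie sunk in tip-up holders on the microscope bench. Press down one end of the plate with the round hole so that its other end tips up out of the holder, grip the raised end, and lower the plate in the fingers onto the black pad, so that it lies flat in the middle with its length along the pad's length. Leave the plate with the long slot as it lies in its holder.

Things in the scene. Friction and masses are not known exactly. Their poses are not given: they have to be found in the camera images.
- plate_round: The plate to move: bare aluminium, 110 x 40 x 4 mm, 50 g, round 24 mm hole in its middle. Origin at the centre of its underside; x along its length, y across, z up. It starts level in holder0, underside 28 mm above the bench, top flush with the side walls. Press either end about 20 mm in: it sinks 9 to 14 mm, the other end rises about 18 mm and stays up, to be gripped across its 40 mm width.
- holder0: The fixed grey holder of the round-hole plate: 134 x 58 mm, origin at the centre of its underside, x along its length. Long side walls 32 mm high, 7 mm thick, 2 mm from the plate; end walls 14 mm high, 5 mm from it. The plate lies on an 80 mm rocking bed pivoted across its middle, 22 mm above the bench, that tips 20 degrees either way at a few newtons and stays by friction where it is left.
- plate_slot: The plate to leave alone: the same aluminium plate, 110 x 40 x 4 mm, but with a long slot (60 x 14 mm) in its middle, level in an identical holder. Origin at the centre of its underside, x along its length, z up.
- pad: Flat black rubber pad, 170 x 120 mm, 8 mm thick, fixed on the bench, nothing on it. Origin at the centre of its underside; x along its 170 mm length, y across; its top is 8 mm above the origin.
Mind the look-alikes: they are no part of the job. Leave any yellow look-alike of the holder0 alone. What is shaped like the plate_round but green or pink is not meant.

How it is judged:
By the outcome, as a careful person would: the job done as asked, in the order asked, and still so for the second after the job is handed in, with the robot touching nothing.
It also fails if it takes over 45 s, if anything falls off the work surface, if the arm or the gripper's body presses on something with over 40 N, if the wrist force passes 120 N, or if a joint passes its speed limit or range.

## Working session

There is one attempt and no reset: what is moved stays moved. The work goes in short steps, Python scripts to look and compute and a tool call to move; the robot and the scene stay as the last step left them, time stands still between calls to the robot, and variables do not carry over. Pictures are saved under pics/ and viewed, at most 10 in all, crops included, and the job is handed in when it is done.

Besides the shell and the picture viewer there is one more tool, called as name([rows], argument=value, ...), one row to a line, values as JSON. drive_tool: Moves the arm, as the interface text tells. Its arguments: {"type":"object","properties":{"plan":{"type":"array"}},"required":["plan"]}

```bash
mkdir -p pics; python3 - <<'E'
from cell import manip
import cv2
print(manip.sense())
for n in ("scene","top"):
    cv2.imwrite(f"pics/{n}0.png",manip.snapshot(n)); print(n,manip.camera_info(n))
E
```

```text
{'t': 0.0, 'q': array([ 1.23152113,  0.61589734, -0.01261399,  1.42492085,  0.00809934,
        1.10341614, -0.04039931]), 'qd': array([ 1.94122630e-03,  1.07952295e-03, -2.00795964e-04, -1.58399871e-04,
        9.23871131e-05, -2.94953310e-04,  1.38543157e-03]), 'joint_torque': array([-4.79041114e-05, -4.69210839e+01,  2.59181941e-01, -1.71033776e+01,
        9.90305794e-03,  9.71395610e-03, -2.94493134e-05]), 'ee_pos': array([ 0.1997727 , -0.61772047,  0.23014509]), 'tool_rot': array([-1.27675058e-03,  9.87790461e-01,  1.55782945e-01, -2.21109976e-04]), 'force': array([-0.86774965,  0.50763038,  0.18837044]), 'moment': array([-0.02023317,  0.03558796,  0.02005242]), 'grasp_force': 0.0, 'finger_gap': 1.0024160959856825}
scene {'fx': 578.8563445509395, 'fy': 578.8563445509395, 'cx': 303.60475455030837, 'cy': 235.74495691811728, 'rvec': array([ 1.51224953,  2.16814163, -0.75142121]), 'tvec': array([ 0.09676273, -0.29379561,  1.42432991])}
top {'fx': 461.23461508097745, 'fy': 461.23461508097745, 'cx': 319.7861512635533, 'cy': 243.42233623245818, 'rvec': array([ 2.19377269, -2.14805162,  0.12888309]), 'tvec': array([0.03842265, 0.46209795, 0.91900256])}
```

View pics/top0.png

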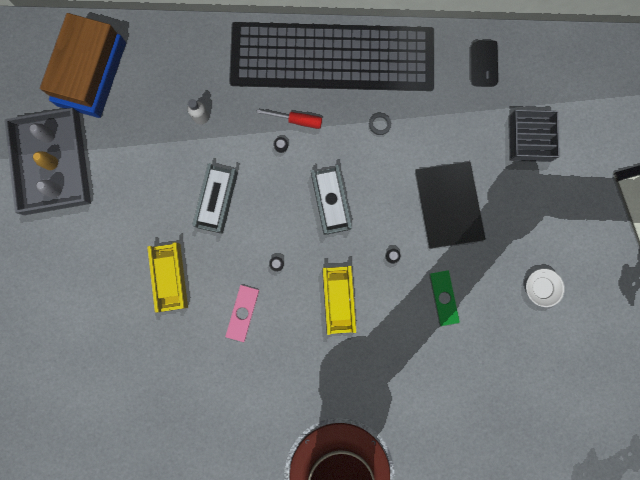

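View pics/scene0.png

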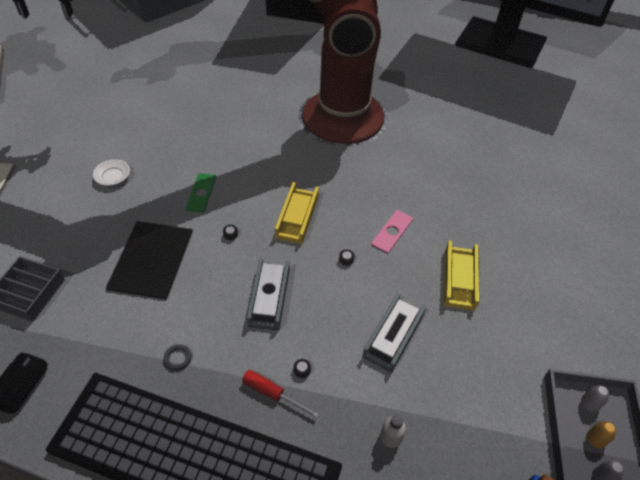

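Top view: round-hole plate at about (331,198), slot plate (215,197), pad centre (450,204). I'll enlarge the plate and pad.

```bash
python3 - <<'E'
import cv2
im=cv2.imread("pics/top0.png")[145:260,300:500]
cv2.imwrite("pics/crop0.png",cv2.resize(im,None,fx=4,fy=4,interpolation=cv2.INTER_CUBIC))
E
cat > h.py <<'E'
import numpy as np,cv2
from cell import manip
from scipy.spatial.transform import Rotation as R
def ray(name,uv,z):
    c=manip.camera_info(name); Rm=cv2.Rodrigues(c['rvec'])[0]; o=-Rm.T@c['tvec']
    out=[]
    for u,v in uv:
        d=Rm.T@np.array([(u-c['cx'])/c['fx'],(v-c['cy'])/c['fy'],1]); out.append(o+d*(z-o[2])/d[2])
    return np.array(out)
def proj(name,P):
    c=manip.camera_info(name)
    return cv2.projectPoints(np.array(P,float),c['rvec'],c['tvec'],np.array([[c['fx'],0,c['cx']],[0,c['fy'],c['cy']],[0,0,1]]),None)[0][:,0]
def tool():
    s=manip.sense(); q=s['tool_rot']; return s['ee_pos'],R.from_quat([q[1],q[2],q[3],q[0]])
E
```

```text
(no output)
```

View pics/crop0.png

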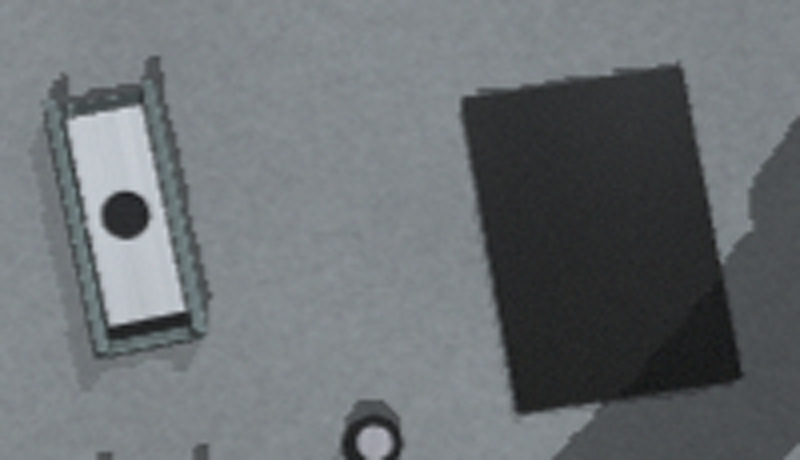

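Crop: plate corners at (67,119),(139,104),(188,313),(109,327), hole (126,215); pad corners at (464,99),(681,68),(741,377),(517,412).

```bash
python3 - <<'E'
from h import *
f=lambda L:[(300+(x+.5)/4-.5,145+(y+.5)/4-.5) for x,y in L]
for nm,L,z in (("plate",[(67,119),(139,104),(188,313),(109,327)],.032),("hole",[(126,215)],.032),("pad",[(464,99),(681,68),(741,377),(517,412)],.008)):
    P=ray("top",f(L),z); print(nm,P.round(4).tolist(),"c",P.mean(0).round(4))
    if len(P)==4:
        a=(P[0]+P[1]-P[2]-P[3])/2; b=(P[0]+P[3]-P[1]-P[2])/2
        print("len",np.linalg.norm(a),np.linalg.norm(b),"yaw",np.degrees(np.arctan2(a[1],a[0])),np.degrees(np.arctan2(-b[0],b[1])))
P=ray("scene",[(268.5,289)],.032);print("hole scene",P)
p,r=tool(); print(p,r.as_matrix().round(4).tolist())
c=manip.camera_info("wrist");print(c)
E
```

```text
plate [[0.6035, 0.0582, 0.032], [0.6123, 0.0212, 0.032], [0.5038, -0.0057, 0.032], [0.4957, 0.0345, 0.032]] c [0.5538 0.027  0.032 ]
len 0.11110642100923745 0.03950964264539841 yaw 13.152900635308889 12.350481752864637
hole [[0.5539, 0.0268, 0.032]] c [0.5539 0.0268 0.032 ]
pad [[0.6256, -0.1524, 0.008], [0.6453, -0.2683, 0.008], [0.4801, -0.2974, 0.008], [0.4591, -0.1797, 0.008]] c [ 0.5525 -0.2245  0.008 ]
len 0.16823501271676933 0.11854536339765948 yaw 9.660421659166953 9.862973180803708
hole scene [[0.55329793 0.02863175 0.032     ]]
[ 0.19982811 -0.61779802  0.23024397] [[0.9515, 0.3078, -0.0007], [0.3078, -0.9515, 0.0022], [-0.0, -0.0023, -1.0]]
{'fx': 337.33623740220537, 'fy': 337.33623740220537, 'cx': 319.910303310752, 'cy': 235.7809190733579, 'rvec': array([-2.35896697,  1.71350262,  0.23617961]), 'tvec': array([-0.64752521, -0.0352298 ,  0.37870386])}
```

```bash
cat >> h.py <<'E'
C=np.array([.5538,.0272,0]); YP=12.9; PC=np.array([.5525,-.2245,0]); YD=9.8
def u(yaw): a=np.radians(yaw); return np.array([np.cos(a),np.sin(a),0])
def orient(yaw,tilt=0):
    "tool x along plate, z down; tilt>0: fingers point outward (+x)"
    x=u(yaw); y=np.cross([0,0,-1],x); b=R.from_matrix(np.c_[x,y,[0,0,-1]])
    return b*R.from_euler('y',tilt,degrees=True)
def goal(pos,rot):
    p,r=tool(); print("shift cm",(r.inv().apply(pos-p)*100).round(2),"turn deg",np.degrees((r.inv()*rot).as_rotvec()).round(2))
E
python3 - <<'E'
from h import *
print(orient(YP,20).as_matrix().round(2))
goal(C-.035*u(YP)+[0,0,.10],orient(YP))
E
```

```text
[[ 0.92  0.22  0.33]
 [ 0.21 -0.97  0.08]
 [ 0.34  0.   -0.94]]
shift cm [ 50.04 -50.75  13.14] turn deg [-0.13  0.01  5.03]
```

drive_tool([
  [[25,-25,0],[0,0,5],0],
  [[50,-50.7,5],[0,0,5],0],
  [[50,-50.7,5],[0,0,5],0],
  [[50,-50.7,5],[0,0,5],0],
  [[50,-50.7,5],[0,0,5],0],
  [[50,-50.7,5],[0,0,5],0],
  [[50,-50.7,5],[0,0,5],0],
  [[50,-50.7,5],[0,0,5],0],
  [[50,-50.7,5],[0,0,5],0],
  [[50,-50.7,5],[0,0,5],0],
  [[50,-50.7,5],[0,0,5],0],
  [[50,-50.7,5],[0,0,5],0],
  [[50,-50.7,5],[0,0,5],0],
  [[50,-50.7,5],[0,0,5],0],
  [[50,-50.7,5],[0,0,5],0],
  [[50,-50.7,5],[0,0,5],0],
  [[50,-50.7,13.1],[0,0,5],0],
  [[50,-50.7,13.1],[0,0,5],0],
  [[50,-50.7,13.1],[0,0,5],0],
  [[50,-50.7,13.1],[0,0,5],0],
])

```text
t: 2.1
ee_pos: [0.5194, 0.0158, 0.1007]
tool_rot: [0.0, 0.994, 0.111, -0.0]
force: [-0.5, 0.3, 1.0]
finger_gap: 0.001
grasp_force: 0.0
```

```bash
python3 - <<'E'
from h import *
print(tool()[0],manip.sense()['force'],manip.sense()['q'].round(2))
goal(C-.035*u(YP)+[0,0,.036],orient(YP))
cv2.imwrite("pics/w1.png",manip.snapshot("wrist"))
print(proj("wrist",[C+[0,0,.032],C+.055*u(YP)+[0,0,.032],C-.055*u(YP)+[0,0,.032]]))
E
```

```text
[0.51940149 0.01582243 0.10069152] [-0.45234477  0.27795699  0.98867954] [-0.03  0.59 -0.07  1.94  0.07  0.61 -1.49]
shift cm [ 0.11 -0.35  6.47] turn deg [ 0.05  0.06 -0.14]
[[316.6051922  196.43369905]
 [316.29047737 103.41866868]
 [316.87961862 277.54135347]]
```

View pics/w1.png

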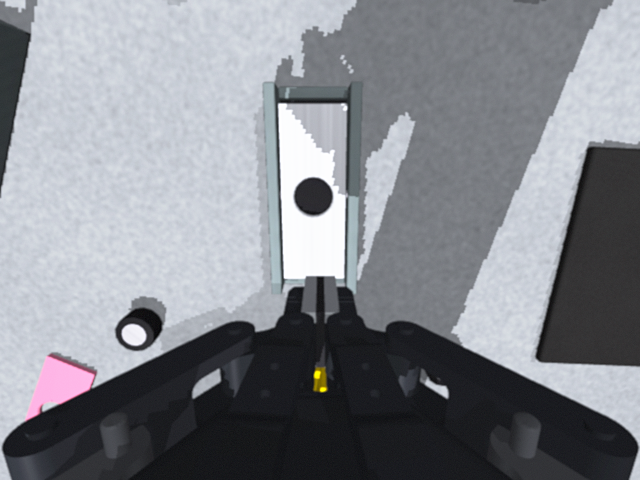

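Wrist view: holder centred in front of the fingers; hole at (313,196), predicted (317,196), so the plate lies ~1.5 mm further +y. Pressing now.

drive_tool([
  [[0.1,-0.4,3],[0,0,0],0],
  [[0.1,-0.4,6],[0,0,0],0],
  [[0.1,-0.4,6.4],[0,0,0],0],
  [[0.1,-0.4,6.6],[0,0,0],0],
  [[0.1,-0.4,6.8],[0,0,0],0],
  [[0.1,-0.4,7.0],[0,0,0],0],
  [[0.1,-0.4,7.2],[0,0,0],0],
  [[0.1,-0.4,7.4],[0,0,0],0],
  [[0.1,-0.4,7.4],[0,0,0],0],
])

```text
t: 3.05
ee_pos: [0.5196, 0.0215, 0.0265]
tool_rot: [0.0, 0.994, 0.112, -0.0]
force: [-0.3, -1.8, 2.8]
finger_gap: -0.003
grasp_force: 1.4
```

drive_tool([
  [[0,0,0.15],[0,0,0],0],
  [[0,0,0.3],[0,0,0],0],
  [[0,0,0.4],[0,0,0],0],
  [[0,0,0.4],[0,0,0],0],
])

```text
t: 3.45
ee_pos: [0.5193, 0.0215, 0.0229]
tool_rot: [0.0, 0.994, 0.112, -0.001]
force: [-2.8, -2.4, 8.2]
finger_gap: 0.001
grasp_force: 5.0
```

drive_tool([
  [[0,0,0.1],[0,0,0],0],
  [[0,0,0.15],[0,0,0],0],
  [[0,0,0.15],[0,0,0],0],
])

```text
t: 3.75
ee_pos: [0.5194, 0.0215, 0.0226]
tool_rot: [0.0, 0.994, 0.112, -0.0]
force: [-5.9, -1.9, 18.3]
finger_gap: -0.002
grasp_force: 9.5
```

It's at the stop. Retract and look.

drive_tool([
  [[0,0,-1],[0,0,0],0],
  [[0,0,-5],[0,0,0],0],
  [[0,0,-10],[0,0,0],0.2],
  [[0,0,-10],[0,0,0],0.7],
  [[0,0,-10],[0,0,0],0.7],
])

```text
t: 4.25
ee_pos: [0.521, 0.0226, 0.1219]
tool_rot: [-0.0, 0.994, 0.113, 0.002]
force: [-0.7, 0.1, 0.5]
finger_gap: 0.506
grasp_force: 0.0
```

```bash
python3 - <<'E'
from h import *
print(tool()[0],manip.sense()['finger_gap'])
w=manip.snapshot("wrist");cv2.imwrite("pics/w2full.png",w)
s=manip.snapshot("scene");cv2.imwrite("pics/s2.png",s)
a=cv2.resize(w[60:320,220:420],None,fx=2,fy=2,interpolation=cv2.INTER_CUBIC)
b=cv2.resize(s[245:345,220:320],(395,520-125),interpolation=cv2.INTER_CUBIC)
o=np.zeros((520,800,3),np.uint8);o[:,:400]=a;o[:395,400:795]=b
cv2.imwrite("pics/c2.png",o)
def corners(th,dx=0):
    t=np.radians(th);U=u(YP);n=np.cross([0,0,1],U);N=np.cos(t)*np.array([0,0,1])-np.sin(t)*U;A=np.cos(t)*U+np.sin(t)*np.array([0,0,1])
    c=np.array([.5538,.0282,.022])+10*.001*N+dx*A
    return [c+.055*A+.02*n,c+.055*A-.02*n,c-.055*A-.02*n,c-.055*A+.02*n,c]
for th in(15,20):
  for dx in (0,-.004):
    P=corners(th,dx); print(th,dx,"W",((proj("wrist",P)-[220,60])*2+.5).round(0).tolist()," S",((proj("scene",P)-[220,245])*3.95+[400,0]).round(0).tolist())
E
```

```text
[0.5210004  0.02256738 0.12190539] 0.5059590313030519
15 0 W [[145.0, 103.0], [278.0, 103.0], [261.0, 403.0], [156.0, 403.0], [210.0, 271.0]]  S [[615.0, 256.0], [527.0, 246.0], [569.0, 91.0], [650.0, 100.0], [591.0, 170.0]]
15 -0.004 W [[146.0, 117.0], [277.0, 117.0], [260.0, 412.0], [157.0, 412.0], [210.0, 282.0]]  S [[617.0, 250.0], [529.0, 240.0], [571.0, 86.0], [652.0, 95.0], [593.0, 165.0]]
20 0 W [[144.0, 110.0], [279.0, 110.0], [260.0, 398.0], [157.0, 397.0], [210.0, 273.0]]  S [[616.0, 247.0], [527.0, 236.0], [569.0, 98.0], [650.0, 107.0], [592.0, 169.0]]
20 -0.004 W [[145.0, 123.0], [278.0, 124.0], [259.0, 405.0], [158.0, 405.0], [210.0, 284.0]]  S [[617.0, 241.0], [529.0, 231.0], [571.0, 94.0], [652.0, 102.0], [593.0, 164.0]]
```

View pics/c2.png

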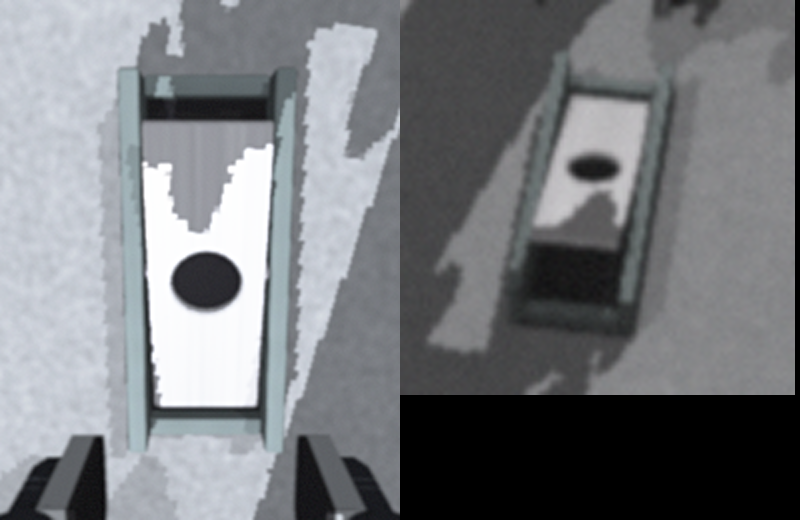

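Wrist crop: raised far end at rows 121 (142–274), near end 408, hole (206,281), matching a ~20° tip with the plate slid ~2 mm toward the near end. Now the grasp, tool normal to the plate.

```bash
cat >> h.py <<'E'
G=np.array([.5538,.0288,.022])
def gp(s,h,th=20):
    t=np.radians(th);U=u(YP);Z=np.array([0,0,1]);return G+h*(np.cos(t)*Z-np.sin(t)*U)+s*(np.cos(t)*U+np.sin(t)*Z)
E
python3 - <<'E'
from h import *
print(tool()[0])
goal(gp(.040,.065),orient(YP,20)); goal(gp(.040,.0035),orient(YP,20))
E
```

```text
[0.51912516 0.02223347 0.11984568]
shift cm [5.07 0.14 2.3 ] turn deg [-0.04 20.09  0.04]
shift cm [7.18 0.15 8.08] turn deg [-0.04 20.09  0.04]
```

drive_tool([
  [[5.1,0.1,0],[0,20,0],0.75],
  [[5.1,0.1,0.5],[0,20,0],0.75],
  [[5.1,0.1,2.3],[0,20,0],0.75],
  [[5.1,0.1,2.3],[0,20,0],0.75],
  [[5.1,0.1,2.3],[0,20,0],0.75],
  [[5.1,0.1,2.3],[0,20,0],0.75],
])

```text
t: 4.95
ee_pos: [0.5713, 0.0329, 0.0983]
tool_rot: [-0.02, 0.978, 0.111, 0.173]
force: [0.2, -0.7, 0.3]
finger_gap: 0.753
grasp_force: 0.0
```

```bash
python3 - <<'E'
from h import *
print(tool()[0],manip.sense()['finger_gap'])
goal(gp(.040,.0035),orient(YP,20))
w=manip.snapshot("wrist");cv2.imwrite("pics/w3.png",w)
P=[gp(s,h)+d*np.cross([0,0,1],u(YP)) for s,h,d in((.053,.01,.02),(.053,.01,-.02),(-.002,.01,0))]
print(proj("wrist",P).round(0).tolist())
E
```

```text
[0.57131136 0.03288478 0.0982716 ] 0.7532333057046179
shift cm [-0.31  0.01  6.2 ] turn deg [-0.02 -0.07  0.05]
[[289.0, 241.0], [355.0, 241.0], [322.0, 321.0]]
```

View pics/w3.png

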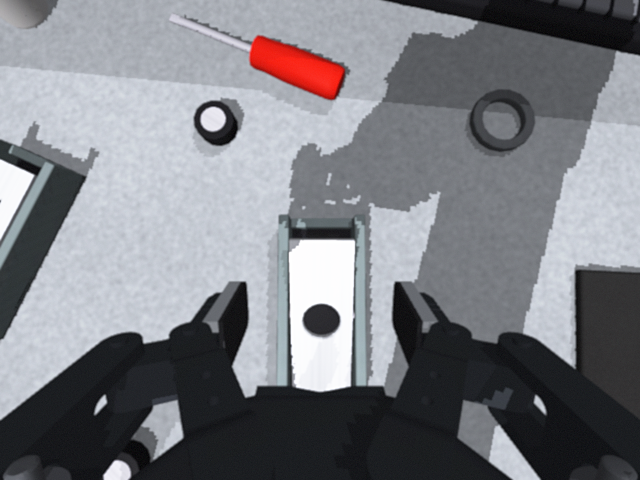

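Wrist view: raised end edge at (289–356, 239), hole (321,319), within 2 px of the prediction. Descend and grip.

drive_tool([
  [[-0.3,0,3],[0,0,0],0.75],
  [[-0.3,0,5],[0,0,0],0.75],
  [[-0.3,0,6.2],[0,0,0],0.75],
  [[-0.3,0,6.2],[0,0,0],0.75],
  [[-0.3,0,6.2],[0,0,0],0.75],
  [[-0.3,0,6.2],[0,0,0],0.3],
  [[-0.3,0,6.2],[0,0,0],0.3],
  [[-0.3,0,6.2],[0,0,0],0.3],
  [[-0.3,0,6.2],[0,0,0],0.1],
  [[-0.3,0,6.2],[0,0,0],0.1],
  [[-0.3,0,6.2],[0,0,0],0.1],
])

```text
t: 6.1
ee_pos: [0.5887, 0.0361, 0.0395]
tool_rot: [-0.019, 0.978, 0.111, 0.173]
force: [-0.3, -1.5, 4.7]
finger_gap: 0.441
grasp_force: 60.0
```

drive_tool([
  [[0.34,0,-0.94],[0,0,0],0.1],
  [[1.0,0,-2.8],[0,0,0],0.1],
  [[2.0,0,-5.6],[0,0,0],0.1],
  [[3.4,0,-9.4],[0,0,0],0.1],
  [[3.4,0,-9.4],[0,0,0],0.1],
  [[3.4,0,-9.4],[0,0,0],0.1],
])

```text
t: 6.7
ee_pos: [0.5875, 0.0369, 0.1396]
tool_rot: [-0.02, 0.979, 0.111, 0.173]
force: [-0.7, -0.3, -1.1]
finger_gap: 0.439
grasp_force: 60.2
```

```bash
python3 - <<'E'
from h import *
s=manip.sense();print(tool()[0],s['finger_gap'],s['grasp_force'],s['force'])
w=manip.snapshot("wrist");s=manip.snapshot("scene")
o=np.zeros((480,800,3),np.uint8);o[:,:400]=w[:,120:520];o[:400,400:]=cv2.resize(s[190:330,200:340],(400,400))
cv2.imwrite("pics/c4.png",o)
goal(PC+.042*u(YD)+[0,0,.09],orient(YD))
E
```

```text
[0.58745738 0.03688502 0.13961173] 0.4388255154460763 60.15944480895996 [-0.72882019 -0.32730633 -1.10326756]
shift cm [-6.26 24.92  2.78] turn deg [ -0.59 -19.76   3.12]
```

View pics/c4.png

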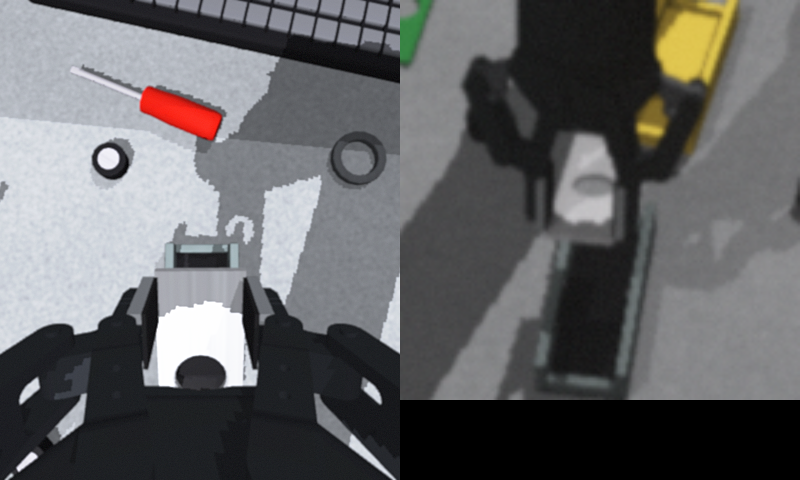

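Plate held at its end; edge at (275–365, 270) and hole near (321,372), occluded below row 387. I'll fit its pitch within the grip.

```bash
python3 - <<'E'
from h import *
from scipy.optimize import least_squares
p,r=tool()
def pts(v):
    x0,z0,a,y0=v; t=np.radians(a)  # top-surface end edge at tool (x0,z0); plate extends to -x; a>0: hanging end goes +z (down)
    d=np.array([-np.cos(t),0,np.sin(t)])
    e=np.array([x0,y0,z0]); Y=np.array([0,1,0])
    L=[e-.02*Y,e+.02*Y,e+.043*d, e+.047*d-.02*Y,e+.047*d+.02*Y]
    return proj("wrist",p+r.apply(np.array(L)))
print(pts([.013,-.0065,0,0]).round(0).tolist(),pts([.013,-.0065,15,0]).round(0).tolist())
def res(v):
    q=pts(v); s=(q[4]-q[3])/(q[4,1]-q[0,1]);
    # edge cols interpolated at row 387
    f=(387-q[0,1])/(q[3,1]-q[0,1]); l=q[0]+f*(q[3]-q[0]); k=q[1]+f*(q[4]-q[1])
    return [q[0,0]-275,q[0,1]-270,q[1,0]-365,q[1,1]-270,(q[2,1]-np.float64(356))*1,l[0]-263,k[0]-377]
s=least_squares(res,[.013,-.0065,0,0]);print(s.x,s.fun.round(1))
E
```

```text
[[276.0, 274.0], [369.0, 274.0], [322.0, 360.0], [280.0, 368.0], [365.0, 368.0]] [[276.0, 274.0], [369.0, 274.0], [322.0, 344.0], [282.0, 349.0], [362.0, 349.0]]
[ 1.05962848e-02  4.65938406e-03 -6.29255110e+01 -1.14910917e-03] [ 2.  -0.4 -1.9 -0.3  0.7 -0.8  0.7]
```

```bash
python3 - <<'E'
from h import *
print(ray("scene",[(136,222),(192,231),(166,298),(107,290)],.008).mean(0))
goal(PC+.0405*u(YD)+[0,0,.09],orient(YD));goal(PC+.0405*u(YD)+[0,0,.03],orient(YD))
E
```

```text
[ 0.5536907  -0.22114794  0.008     ]
shift cm [-6.4  24.91  2.73] turn deg [ -0.59 -19.76   3.12]
shift cm [-8.43 24.92  8.37] turn deg [ -0.59 -19.76   3.12]
```

drive_tool([
  [[-2,6,0.5],[-0.6,-19.8,3.1],0.1],
  [[-4,14,1],[-0.6,-19.8,3.1],0.1],
  [[-6.4,20,2.7],[-0.6,-19.8,3.1],0.1],
  [[-6.4,24.8,2.7],[-0.6,-19.8,3.1],0.1],
  [[-6.4,24.8,2.7],[-0.6,-19.8,3.1],0.1],
  [[-6.4,24.8,2.7],[-0.6,-19.8,3.1],0.1],
  [[-6.4,24.8,2.7],[-0.6,-19.8,3.1],0.1],
  [[-6.4,24.8,2.7],[-0.6,-19.8,3.1],0.1],
  [[-6.4,24.8,2.7],[-0.6,-19.8,3.1],0.1],
  [[-6.4,24.8,2.7],[-0.6,-19.8,3.1],0.1],
])

```text
t: 7.8
ee_pos: [0.594, -0.214, 0.0917]
tool_rot: [-0.0, 0.996, 0.087, 0.002]
force: [-0.2, -0.4, -1.1]
finger_gap: 0.435
grasp_force: 60.2
```

```bash
python3 - <<'E'
from h import *
s=manip.sense();print(tool()[0],s['finger_gap'],s['grasp_force'],s['force'])
goal(np.array([.553,-.2233,0])+.0405*u(YD)+[0,0,.02],orient(YD))
s=manip.snapshot("scene")
cv2.imwrite("pics/c5.png",cv2.resize(s[150:310,80:280],None,fx=4,fy=3.7,interpolation=cv2.INTER_CUBIC))
E
```

```text
[ 0.59403233 -0.21402451  0.09166987] 0.4346880830318926 60.235512256622314 [-0.22709916 -0.41337685 -1.10132536]
shift cm [-0.17  0.22  7.17] turn deg [-0.03 -0.18  0.19]
```

View pics/c5.png

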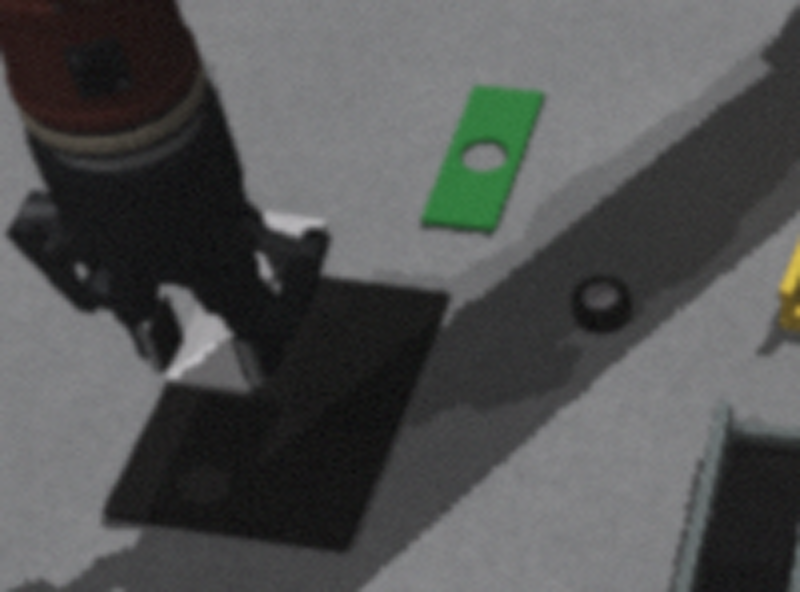

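Scene crop: plate far end at (165,380)-(250,390), near-end corners at (265,213) and (328,222), above the pad. I'll check the levelness from those.

```bash
python3 - <<'E'
from h import *
p,r=tool()
for x0,z0,a in((.0145,-.005,0),(.0145,-.005,6),(.0145,-.005,-6),(.0145,0,0)):
    t=np.radians(a);d=np.array([-np.cos(t),0,np.sin(t)]);e=np.array([x0,0,z0]);Y=np.array([0,.02,0])
    q=proj("scene",p+r.apply(np.array([e+Y,e-Y,e+.11*d+Y,e+.11*d-Y])))
    print(x0,z0,a,((q-[80,150])*[4,3.7]).round(0).tolist())
E
```

```text
0.0145 -0.005 0 [[159.0, 377.0], [245.0, 389.0], [245.0, 210.0], [325.0, 221.0]]
0.0145 -0.005 6 [[159.0, 377.0], [245.0, 389.0], [249.0, 226.0], [329.0, 236.0]]
0.0145 -0.005 -6 [[159.0, 377.0], [245.0, 389.0], [239.0, 196.0], [320.0, 207.0]]
0.0145 0 0 [[161.0, 383.0], [247.0, 396.0], [247.0, 216.0], [327.0, 227.0]]
```

Level. Lower.

drive_tool([
  [[-0.2,0.2,3],[0,0,0.2],0.1],
  [[-0.2,0.2,6],[0,0,0.2],0.1],
  [[-0.2,0.2,7.5],[0,0,0.2],0.1],
  [[-0.2,0.2,7.8],[0,0,0.2],0.1],
  [[-0.2,0.2,7.9],[0,0,0.2],0.1],
  [[-0.2,0.2,7.9],[0,0,0.2],0.1],
])

```text
t: 8.45
ee_pos: [0.5933, -0.2191, 0.0138]
tool_rot: [0.001, 0.996, 0.084, 0.003]
force: [-0.0, -0.1, -1.0]
finger_gap: 0.439
grasp_force: 60.2
```

```bash
python3 - <<'E'
from h import *
goal(np.array([.553,-.2233,0])+.0405*u(YD)+[0,0,.0105],orient(YD)); print(manip.sense()['qd'].round(3))
E
```

```text
shift cm [-0.   -0.27  0.33] turn deg [ 0.1 -0.3 -0.2]
[ 0.    -0.008 -0.    -0.001  0.    -0.     0.001]
```

drive_tool([
  [[0,-0.25,0.1],[0,-0.3,-0.2],0.1],
  [[0,-0.25,0.2],[0,-0.3,-0.2],0.1],
  [[0,-0.25,0.3],[0,-0.3,-0.2],0.1],
  [[0,-0.25,0.35],[0,-0.3,-0.2],0.1],
  [[0,-0.25,0.35],[0,-0.3,-0.2],0.1],
])

```text
t: 8.95
ee_pos: [0.5917, -0.2166, 0.009]
tool_rot: [0.0, 0.996, 0.085, -0.001]
force: [-0.2, -0.5, -1.5]
finger_gap: 0.439
grasp_force: 60.2
```

drive_tool([
  [[0.1,0,0.05],[0,0,0],0.1],
  [[0.1,0,0.1],[0,0,0],0.1],
  [[0.1,0,0.1],[0,0,0],0.1],
])

```text
t: 9.25
ee_pos: [0.5928, -0.2163, 0.0079]
tool_rot: [0.0, 0.996, 0.085, -0.001]
force: [0.0, -0.2, -0.9]
finger_gap: 0.443
grasp_force: 60.2
```

drive_tool([
  [[0,0,0.05],[0,0,0],0.1],
  [[0,0,0.1],[0,0,0],0.1],
  [[0,0,0.1],[0,0,0],0.1],
])

```text
t: 9.55
ee_pos: [0.5928, -0.2164, 0.0072]
tool_rot: [0.0, 0.996, 0.085, -0.001]
force: [-0.3, 0.1, 1.6]
finger_gap: 0.438
grasp_force: 61.1
```

drive_tool([
  [[0,0,0.03],[0,0,0],0.1],
  [[0,0,0.03],[0,0,0],0.1],
])

```text
t: 9.75
ee_pos: [0.5928, -0.2164, 0.0072]
tool_rot: [0.0, 0.996, 0.085, -0.001]
force: [-1.2, -0.6, 4.1]
finger_gap: 0.435
grasp_force: 62.6
```

Contact. Release, rise, and swing clear of the view.

drive_tool([
  [[0,0,0],[0,0,0],0.5],
  [[0,0,0],[0,0,0],0.55],
  [[0,0,0],[0,0,0],0.65],
  [[0,0,0],[0,0,0],0.65],
  [[0,0,-2],[0,0,0],0.65],
  [[0,0,-6],[0,0,0],0.65],
  [[0,0,-12],[0,0,0],0.65],
  [[-10,4,-18],[0,0,0],0.65],
  [[-10,10,-18],[0,0,0],0.65],
  [[-10,18,-18],[0,0,0],0.65],
  [[-10,22,-18],[0,0,0],0.65],
  [[-10,22,-18],[0,0,0],0.65],
  [[-10,22,-18],[0,0,0],0.65],
  [[-10,22,-18],[0,0,0],0.65],
])

```text
t: 11.15
ee_pos: [0.5293, -0.456, 0.1868]
tool_rot: [0.002, 0.997, 0.081, -0.002]
force: [-0.3, 0.5, -0.3]
finger_gap: 0.648
grasp_force: 0.0
```

```bash
python3 - <<'E'
from h import *
print(tool()[0])
s=manip.snapshot("top"); cv2.imwrite("pics/top6.png",s)
cv2.imwrite("pics/c6.png",cv2.resize(s[150:260,300:500],None,fx=4,fy=4,interpolation=cv2.INTER_CUBIC))
E
```

```text
[ 0.52930139 -0.45602458  0.18677001]
```

View pics/c6.png

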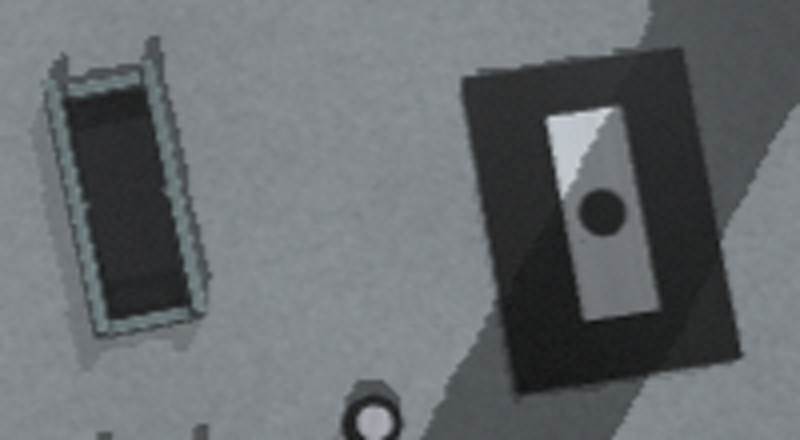

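The plate lies flat on the pad. Its hole is at crop (603,212) against the pad centre at about (601,219), so it's off by ~3 mm. Its length is within about 1° of the pad's length.

```bash
python3 -c "
from cell import manip
print(manip.sign_off())"
```

```text
the job is handed in; nothing more can be done
None
```

The round-hole plate now lies flat on the black pad, about 3 mm from its middle and within about 1° of its length; the slot plate was not touched, and the job was handed in at about 11 s.

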